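Open the two-catch equipment case on the home-office desk

ROBOT

A 6-joint arm with a two-finger parallel gripper is mounted at the origin on the work surface. World frame = base frame: x ahead of the robot, y to its left, z up, the work surface at z = 0. Lengths are in m, angles in rad, forces in N, time in s.
With the tool pointing down it reaches from about 0.35 to 0.875 m from the base axis. Payload 15.5 kg.
Tool frame: the origin (TCP) lies at the very end of the fingers, on their centre line; the grasp point (between the pads) lies 19 mm behind it (grasp_offset is the distance from the TCP to the grasp point, in m); z points along the fingers, y is the direction in which the jaws open and shut (so a half turn about z gives the same grasp; the last joint's range is limited). The gripper opens to 85 mm and grips with 20 to 120 N. Pads are 22 mm wide; open, the fingers measure 114 mm over their backs; the gripper's body (76 mm by 85 mm) begins 54 mm behind the grasp point. The pads swing forward as they close: fully open they stand 13 mm farther back than shut.
Start: joints at [1.244, 0.494, 1.345, -0, 1.302, -0.096], TCP at [0.144, 0.608, 0.231] pointing down, gripper open.
Joint ranges: [-2.91, 2.91], [-0.82, 2.16], [0.22, 2.67], [-1.22, 4.37], [0.12, 2.79], [-3.08, 3.08]. Speed limits (rad/s): [1.89, 1.89, 2.57, 3.01, 3.01, 3.01].

INTERFACE

Orientations are given as [roll, pitch, yaw] about the fixed x, y, z axes, in that order (R = Rz(yaw) Ry(pitch) Rx(roll)).
In Python, from station import * gives the robot as it stands.
- The arm moves only by the shell command python3 -m inch 'ROWS' [FORCE]. ROWS is JSON, a list of rows, each a list of 7 numbers: the shift along the tool's x, y, z in m, then the turn, a rotation vector about the tool's x, y, z in rad, then the closure, from 0 (fully open) to 1 (shut). A call has 1 to 10 rows; each row is the pose to reach, as a shift and turn from the pose measured when the call began, along the tool's axes at that moment; what a row does not reach only later rows make up. A row lasts 1/10 s, in which the tool goes at most 50 mm and 8.59 degrees, less where a joint would pass 70% of its speed; a pose out of reach is approached as far as the arm can. A call with a gripper value outside its range is refused whole. The fingers move at their own pace and stop on an object; FORCE is the grip in N (left out, the last holds). Time passes only in rows, so rows that repeat a pose let the fingers close. It gives the time, the measured TCP pose, the force and the opening at its end, in the units of the state.
- read_state(): the state, without advancing time (a new reading comes with each control period).
- capture(name): name is "scene" or "top" or "wrist"; returns a dict with "color" (400x640x3 uint8, red, green, blue), "fx", "fy", "cx", "cy" (pixels), "rvec" (rotation vector, rad) and "tvec" (3), from world to camera coordinates, as OpenCV has them. Camera axes: x right, y down, z forward; pixel columns grow to the right and rows downward; lengths in m; the calibration is good to about 2 mm. A picture is of the moment at which its call begins. There is no depth.
- finish_job(): hands the job in, once; it reports no verdict.
The state is a dict: "time": time; "joint_positions": joint angles; "joint_vel": joint speeds; "effort": joint torques, N m; "ee_pos": TCP position; "tcp_rot": TCP orientation; "contact_force": force on the tool from outside, world axes, zero at the start; "torque": the same for the moment, N m; "opening": finger opening in m.
Only numpy, scipy, OpenCV 4.12 (cv2) and the standard library are available. Lean on these libraries where they do the work, as an engineer would, in place of code of your own. Each camera call takes 0.05 s, during which the arm holds its last target.

TASK

Open the grey case on the desk: fold the steel keeper strap right over to its other side, then draw the bolt fully back by its sprung knob (hold it pressed right down, draw until you feel a stop, ease it forward a few millimetres, let it rise, draw on to the end), then raise the lid by its tab to its stop and leave it standing open. Do not shift or tip the mug, the flask or the remote control.

Things in the scene. Friction and masses are not known exactly. Their poses are not given: they have to be found in the camera images.
- case: Grey case, 240 (x) x 260 (y) x 100 mm, fixed to the desk; origin under its centre, z up, front (own -x) roughly facing the robot. The front 100 mm of its top is a fixed deck with the lock gear; the lid, flush with it, covers the rest. The bolt lies on the deck at own y = 0 and slides along own x; shut, its 16 mm wide tongue reaches 46 mm over the lid and holds it.
- keeper (a joint): First catch, rad: 0 = across behind the bolt, blocking it; grows as it is lifted up and over about keeper_hinge; 3.0 = folded right over (stop). Slight friction holds it anywhere. A flat steel strap 20 mm wide (case x), 8 mm thick, 86 mm long from its hinge, with a block beneath.
- keeper_hinge (a point): Point on the keeper's hinge axis, which runs along the case's x; at own (-65, 30, 122) mm of the case and fixed to it. The cheeks beside the strap here reach 28 mm above the deck.
- keeper_tab (a point): Where to pinch the keeper: centre line, 75 mm from its hinge, 11 mm from its free end; moves with it. At angle 0 it is at own (-65, -45, 122) mm of the case, 22 mm above the deck, free underneath. Pinched across its 20 mm width (case x) it can turn between the fingers.
- bolt (a joint): Bolt travel, m: 0 = shut, grows towards the case's -x, 0.062 = fully back (stop); friction 2 N. Lid free from 0.047. Knob up: held near the start (3 mm play). Knob pressed 11 mm or more (let up too early it catches): slides to an unseen stop, 0.0275 to 0.0425. Hard at it the knob cannot rise: ease forward (+x) 2.5 to 6.5 mm, let it rise fully, then it slides on to the end.
- knob_grip (a point): On the axis of the bolt's round dark knob (23 mm across, 26 mm tall), 6 mm below its top; moves with it. Shut and up it is at own (-35, 0, 144) mm of the case, 44 mm above the deck; below the knob is a carriage 32 x 30 mm, 9 mm high. The knob is sprung: it goes down 12 mm, 3 N at first, 7 N at the bottom, and rises when let up.
- lid (a joint): Angle of the lid, rad: 0 = shut, 1.2 = open at its stop. Stiff hinge (about 4 to 7 N at the tab): it stays where it is left.
- lid_hinge (a point): Point on the lid's hinge axis, which runs along the case's y at the back of the case, at own (115, 0, 94) mm. Fixed to the case.
- lid_tab (a point): Where to pinch the lid's upright steel tab (20 mm wide in case y, 8 mm thick, 34 mm tall, at the lid's front edge): 24 mm above the lid, 10 mm below the tab's top. Shut it is at own (-8, -75, 124) mm of the case; moves with the lid, tipping back as it rises. Pinched across its 20 mm width it can turn between the fingers.
- mug: Bystander: white mug, 80 mm wide, 85 mm tall, with handle; loose, origin under its centre.
- flask: Bystander: drinking flask, 70 mm in diameter, 205 mm tall, loose, standing; origin under its centre.
- remote: Bystander: white remote control, 150 x 46 x 20 mm, loose, lying flat; origin under its centre.

How it is judged:
On the way, in this order (a step that is already met when the one before it is completed fails the run):
1. the keeper is folded right over to its other side (value of joint keeper above 2.3 rad), for 0.2 s.
2. the bolt is drawn fully back (value of joint bolt above 0.055 m), for 0.2 s.
3. the lid is raised to its stop (value of joint lid above 1 rad), for 0.2 s.
At the end, for the whole second after the job is handed in: The keeper is folded over (beyond 2.3 of 3.0 rad), the bolt is drawn back (beyond 54 of 62 mm), and the lid stands open at rest (beyond 1.0 of 1.2 rad) (value of joint keeper above 2.3 rad and value of joint bolt above 0.054 m and value of joint lid above 1 rad and velocity of joint lid below 0.05 rad/s); the robot touches nothing.
It fails at once if the mug is shifted by more than 30 mm or tipped (distance of mug from where it was at the start of the episode above 0.03 m or angle between mug's own z axis and vertical above 0.4 rad).
It fails at once if the flask is shifted by more than 30 mm or tipped (distance of flask from where it was at the start of the episode above 0.03 m or angle between flask's own z axis and vertical above 0.4 rad).
It fails at once if the remote control is shifted by more than 30 mm or tipped (distance of remote from where it was at the start of the episode above 0.03 m or angle between remote's own z axis and vertical above 0.4 rad).
It also fails if it takes over 66 s, if anything falls off the work surface, if the arm or the gripper's body presses on something with over 40 N, if the wrist force passes 120 N, or if a joint passes its speed limit or range.

## Working session

There is one attempt and no reset: what is moved stays moved. The work goes in short steps, Python scripts to look and compute and a shell command to move; the robot and the scene stay as the last step left them, time stands still between calls to the robot, and variables do not carry over. Pictures are saved under pics/ and viewed, and the job is handed in when it is done.

```bash
ls; mkdir -p pics; python3 - <<'E'
from station import *
import cv2
s=read_state(); print(s)
for n in ("scene","top","wrist"):
    c=capture(n); cv2.imwrite(f"pics/{n}0.png",c["color"][:,:,::-1]); print(n,c["fx"],c["fy"],c["cx"],c["cy"],c["rvec"],c["tvec"])
E
```

```text
pics
{'time': 0.0, 'joint_positions': array([ 1.24349439e+00,  4.94174451e-01,  1.34610117e+00, -5.96392840e-06,
        1.30254196e+00, -9.55137615e-02]), 'joint_vel': array([ 0.00150962,  0.00121173, -0.00102186, -0.0009133 ,  0.00064873,
       -0.00011642]), 'effort': array([-1.66869024e-03, -8.82132626e+01, -3.83891630e+01, -1.02305221e-04,
        9.92378133e-03,  6.01769941e-06]), 'ee_pos': array([0.14346562, 0.60794407, 0.23071585]), 'tcp_rot': array([-3.14037276e+00, -1.11097024e-04,  2.90980600e+00]), 'contact_force': array([-0.45083291, -0.17387284,  0.45368144]), 'torque': array([-0.01439456,  0.00211099,  0.01074042]), 'opening': 0.08530568956574112}
scene 504.7841601358386 504.7841601358386 321.69660126077883 206.19894210895134 [ 1.93372632  1.58423137 -0.60922096] [-0.13042206 -0.37246552  1.55148097]
top 500.22840504924375 500.22840504924375 310.5021255054678 196.42636946820755 [ 2.14151255 -2.18172632  0.16090577] [0.01384935 0.63192767 1.00198463]
wrist 304.9986083863829 304.9986083863829 317.2623808360784 198.6505500581992 [-2.28792934 -1.81129552 -0.24489354] [-0.62381592 -0.03600974  0.37822809]
```

View pics/scene0.png

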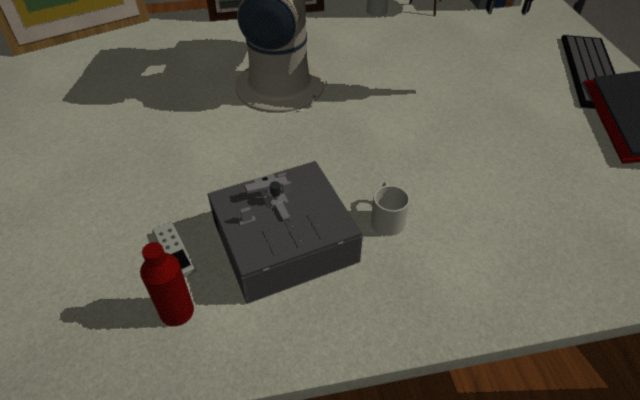

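View pics/top0.png

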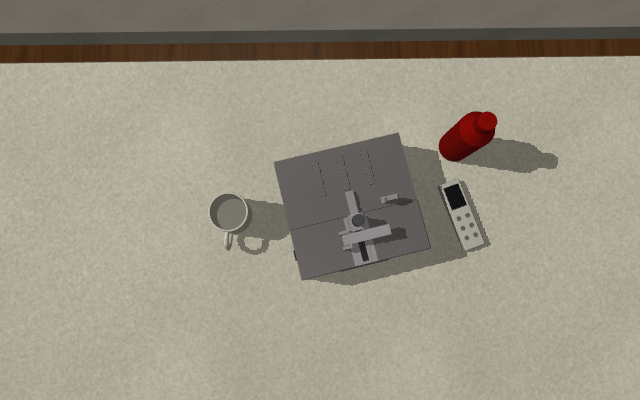

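View pics/wrist0.png

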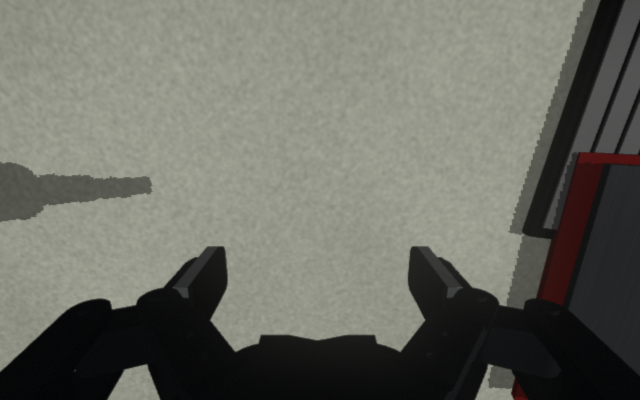

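The top view shows the case with top corners near (275,162), (399,133), (430,247) and (302,279). The keeper's free end is at about (390,230), the knob at (358,220) and the lid tab at (390,198). The mug is at (229,212), the remote at (462,215) and the flask foot at about (455,148). I'll enlarge the image and fit the case pose.

```bash
cat > h.py <<'E'
from station import *
import cv2, numpy as np
from scipy.spatial.transform import Rotation as R
def cam(c):
    K=np.array([[c["fx"],0,c["cx"]],[0,c["fy"],c["cy"]],[0,0,1.]])
    return K,np.array(c["rvec"],float),np.array(c["tvec"],float)
def ray(c,uv,z):
    K,r,t=cam(c); Rm=cv2.Rodrigues(r)[0]; o=-Rm.T@t; d=Rm.T@np.linalg.inv(K)@np.array([uv[0],uv[1],1.])
    return o+d*(z-o[2])/d[2]
def proj(c,P):
    K,r,t=cam(c); return cv2.projectPoints(np.array(P,float).reshape(-1,1,3),r,t,K,None)[0].reshape(-1,2)
def crop(name,n,x0,y0,w,h,s):
    c=capture(n); im=c["color"][y0:y0+h,x0:x0+w,::-1]
    cv2.imwrite(f"pics/{name}.png",cv2.resize(im,None,fx=s,fy=s,interpolation=cv2.INTER_CUBIC)); return c
E
python3 - <<'E'
from h import *
im=cv2.imread("pics/top0.png"); 
big=cv2.resize(im[120:290,260:500],None,fx=3.3,fy=3.3,interpolation=cv2.INTER_CUBIC)
cv2.imwrite("pics/top0b.png",np.clip(big*1.8,0,255).astype('uint8'))
c=capture("top")
for uv in [(275,162),(399,133),(430,247),(302,279)]: print(ray(c,uv,.1))
E
```

```text
[0.69445585 0.07225766 0.1       ]
[ 0.74963358 -0.1769517   0.1       ]
[ 0.52085768 -0.2277828   0.1       ]
[0.46432811 0.02272129 0.1       ]
```

View pics/top0b.png

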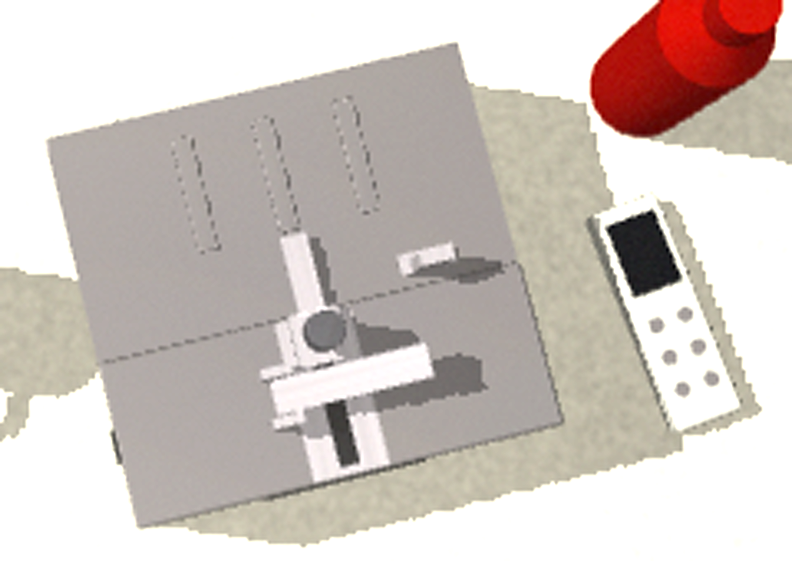

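```bash
python3 - <<'E'
from h import *
from scipy.optimize import least_squares
c=capture("top")
own=np.array([[120,130,100],[120,-130,100],[-120,-130,100],[-120,130,100],[-20,130,100],[-20,-130,100],[-35,0,150],[-65,-56,126],[-8,-75,134]])/1e3
px=np.array([[48,139],[458,43],[562,424],[138,526],[103,361],[521,262],[323,331],[432,361],[429,255]])/3.3+[260,120]
def W(p,o):
    return R.from_euler('z',p[2]).apply(o)+[p[0],p[1],0]
f=lambda p:(proj(c,W(p,own))-px).ravel()
r=least_squares(f,[.61,-.08,-.2],loss='soft_l1'); print(r.x); print(f(r.x).reshape(-1,2).round(1))
cs=capture("scene")
im=cs["color"][:,:,::-1].copy()
for q in proj(cs,W(r.x,own)): cv2.circle(im,tuple(int(round(v)) for v in q),1,(0,255,0),-1)
cv2.imwrite("pics/s1.png",np.clip(1.5*cv2.resize(im[140:310,190:420],None,fx=3.4,fy=3.4),0,255).astype('uint8'))
E
```

```text
[ 0.60655992 -0.07714116  0.2173278 ]
[[-1.3 -0.7]
 [ 0.8 -1.1]
 [ 0.9  0.3]
 [-0.4  1.2]
 [-1.7  0.7]
 [-0.1 -0.2]
 [ 0.9 -0.5]
 [-1.2 -0.1]
 [ 2.4  0.3]]
```

View pics/s1.png

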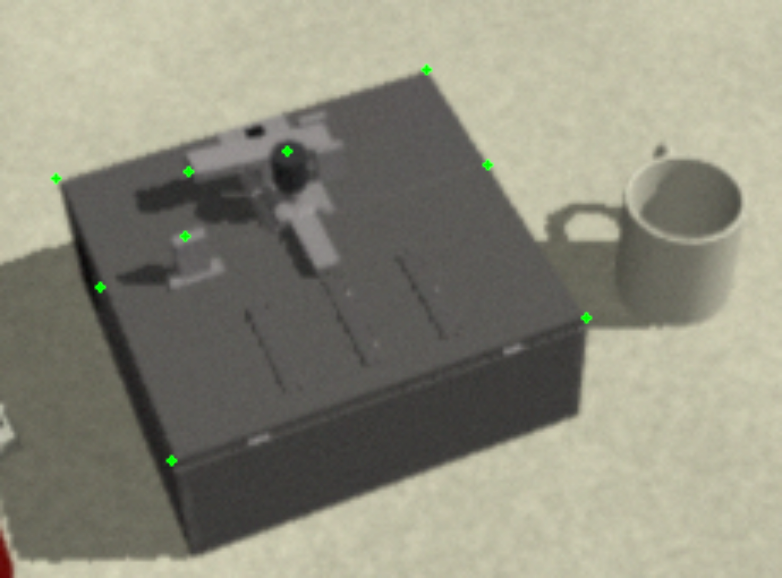

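```bash
cat >> h.py <<'E'
P0=[0.60656,-0.07714,0.21733]
def W(o,p=None):
    p=P0 if p is None else p
    return R.from_euler('z',p[2]).apply(np.array(o,float)/1e3)+[p[0],p[1],0]
def shift(target_w,yaw,rp=(np.pi,0)):
    s=read_state(); R0=R.from_euler('xyz',s["tcp_rot"]); R1=R.from_euler('xyz',[rp[0],rp[1],yaw])
    d=R0.inv().apply(np.array(target_w)-s["ee_pos"]); rv=(R0.inv()*R1).as_rotvec()
    return d.round(4),rv.round(4)
E
python3 - <<'E'
from h import *
c=capture("top")
print("mug",ray(c,(229,212),.085),"flask base",ray(c,(452,150),0.02),"remote",ray(c,(462,215),.02))
for o in [(-65,-45,106),(-65,104,133),(-35,0,150),(-8,-75,134),(98,-75,220)]: print(o,W(o))
print(shift([.45,.30,.26],2.3)); print(shift(W((-65,-45,180)),P0[2]+np.pi/2))
E
```

```text
mug [0.59800315 0.16526505 0.085     ] flask base [ 0.73092192 -0.30673622  0.02      ] remote [ 0.58936099 -0.32009171  0.02      ]
(-65, -45, 106) [ 0.55279206 -0.13509696  0.106     ]
(-65, 104, 133) [0.52066421 0.01039806 0.133     ]
(-35, 0, 150) [ 0.57238332 -0.08468681  0.15      ]
(-8, -75, 134) [ 0.61491993 -0.15210073  0.134     ]
(98, -75, 220) [ 0.71842645 -0.12924467  0.22      ]
(array([-0.3691, -0.2296, -0.0288]), array([-3.000e-04,  1.000e-04,  6.098e-01]))
(array([-0.5691, -0.6294,  0.0513]), array([-3.0000e-04,  1.0000e-04,  1.1217e+00]))
```

```bash
python3 -m inch '[[-0.04,-0.025,-0.003,0,0,0.1,0.2],[-0.08,-0.05,-0.006,0,0,0.2,0.4],[-0.12,-0.075,-0.009,0,0,0.3,0.5],[-0.16,-0.1,-0.013,0,0,0.4,0.5],[-0.2,-0.125,-0.016,0,0,0.5,0.5],[-0.24,-0.15,-0.02,0,0,0.6,0.5],[-0.28,-0.175,-0.023,0,0,0.6,0.5],[-0.32,-0.2,-0.026,0,0,0.6,0.5],[-0.37,-0.23,-0.029,0,0,0.6,0.5]]' 40; python3 - <<'E'
from h import *
print(shift(W((-65,-45,180)),P0[2]+np.pi/2))
E
```

```text
time: 1.25
ee_pos: [0.4458, 0.3037, 0.2601]
tcp_rot: [3.141, 0.0, 2.31]
contact_force: [1.0, 0.8, -0.2]
opening: 0.0427
(array([-0.3964, -0.2166,  0.0801]), array([2.000e-04, 1.000e-04, 5.219e-01]))
```

```bash
python3 -m inch '[[-0.04,-0.022,0,0,0,0.1,0.5],[-0.08,-0.043,0,0,0,0.2,0.5],[-0.12,-0.065,0,0,0,0.3,0.5],[-0.16,-0.087,0,0,0,0.4,0.5],[-0.2,-0.109,0,0,0,0.522,0.5],[-0.24,-0.131,0,0,0,0.522,0.5],[-0.28,-0.153,0,0,0,0.522,0.5],[-0.32,-0.175,0,0,0,0.522,0.5],[-0.36,-0.197,0.02,0,0,0.522,0.5],[-0.396,-0.217,0.06,0,0,0.522,0.5]]'; python3 - <<'E'
from h import *
print(shift(W((-65,-45,106)),P0[2]+np.pi/2))
c=capture("wrist"); im=c["color"][:,:,::-1].copy()
for q in proj(c,[W(o) for o in [(-65,-45,126),(-65,-56,126),(-55,-56,126),(-75,-56,126),(-35,0,150),(-8,-75,134),(-120,-130,100),(-20,-130,100)]]): cv2.circle(im,tuple(int(round(v)) for v in q),2,(0,255,0),-1)
cv2.imwrite("pics/w1.png",np.clip(1.5*im,0,255).astype('uint8'))
E
```

```text
time: 2.25
ee_pos: [0.5528, -0.133, 0.2066]
tcp_rot: [3.137, 0.003, 1.787]
contact_force: [1.5, 0.6, -0.4]
opening: 0.0425
(array([-0.0017, -0.0009,  0.1006]), array([ 0.0046,  0.003 , -0.001 ]))
```

View pics/w1.png

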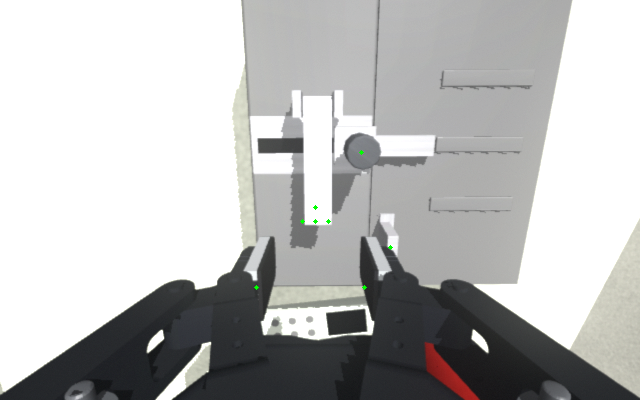

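The picture shows the strap end at about (318,224), within 2 mm of the model, and the knob at (362,152). I'll descend with a +1.5 mm x correction.

```bash
python3 -m inch '[[-0.002,0.0005,0.03,0,0,0,0.58],[-0.002,0.0005,0.06,0,0,0,0.58],[-0.002,0.0005,0.08,0.004,0.003,0,0.58],[-0.002,0.0005,0.092,0.004,0.003,0,0.58],[-0.002,0.0005,0.099,0.004,0.003,0,0.58],[-0.002,0.0005,0.099,0.004,0.003,0,0.58]]'; python3 - <<'E'
from h import *
print(shift(W((-65,-45,106)),P0[2]+np.pi/2))
c=capture("wrist"); cv2.imwrite("pics/w2.png",np.clip(1.5*c["color"][:,:,::-1],0,255).astype('uint8'))
E
```

```text
time: 2.9
ee_pos: [0.5517, -0.138, 0.1007]
tcp_rot: [-3.135, -0.003, 1.786]
contact_force: [0.4, -0.8, 0.2]
opening: 0.036
(array([ 0.0026,  0.0017, -0.0053]), array([-0.0067, -0.003 , -0.0025]))
```

View pics/w2.png

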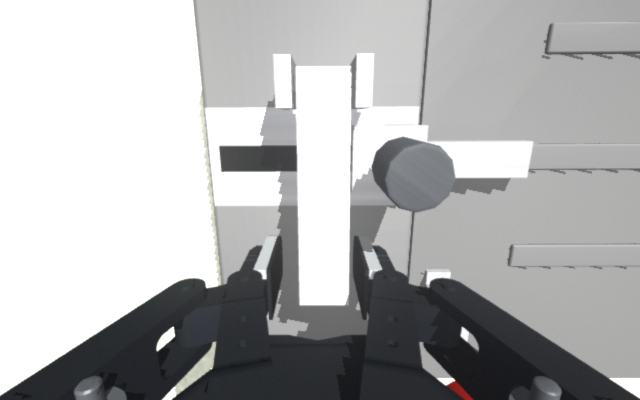

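Strap lies between the pads (strap 298–350 px, pads at 280 and 356). I'll raise about 6 mm, shift +2.5 mm in x and then close.

```bash
python3 -m inch '[[0.002,0.0025,-0.007,-0.006,-0.003,0,0.58],[0.002,0.0025,-0.007,-0.006,-0.003,0,0.62],[0.002,0.0025,-0.007,-0.006,-0.003,0,0.75],[0.002,0.0025,-0.007,-0.006,-0.003,0,0.85],[0.002,0.0025,-0.007,-0.006,-0.003,0,0.9],[0.002,0.0025,-0.007,-0.006,-0.003,0,0.9]]' 50; python3 - <<'E'
from h import *
print(shift(W((-65,-45,106)),P0[2]+np.pi/2), read_state()["ee_pos"])
E
```

```text
time: 3.55
ee_pos: [0.5541, -0.1358, 0.1084]
tcp_rot: [3.141, 0.001, 1.786]
contact_force: [-0.6, -3.2, 2.7]
opening: 0.019
(array([ 0.001 , -0.0011,  0.0024]), array([ 0.0002,  0.0008, -0.0025])) [ 0.55412543 -0.13581705  0.10841725]
```

```bash
python3 -m inch '[[0.0004,0,-0.0076,0,0,0,0.9],[0.0015,0,-0.015,0,0,0,0.9],[0.0034,0,-0.0225,0,0,0,0.9],[0.006,0,-0.0296,0,0,0,0.9],[0.0093,0,-0.0364,0,0,0,0.9],[0.0133,0,-0.0429,0,0,0,0.9],[0.0179,0,-0.049,0,0,0,0.9],[0.023,0,-0.0545,0,0,0,0.9]]' 50; python3 - <<'E'
from h import *
s=read_state();p=(R.from_euler('z',-P0[2]).apply(s["ee_pos"]-[P0[0],P0[1],0])*1e3);print(p)
c=capture("wrist"); cv2.imwrite("pics/w3.png",np.clip(1.5*c["color"][:,:,::-1],0,255).astype('uint8'))
E
```

```text
time: 4.35
ee_pos: [0.5488, -0.1129, 0.1633]
tcp_rot: [-3.141, 0.001, 1.786]
contact_force: [-1.1, 1.7, -11.3]
opening: 0.0186
[-64.11076258 -22.5044687  163.27996303]
```

View pics/w3.png

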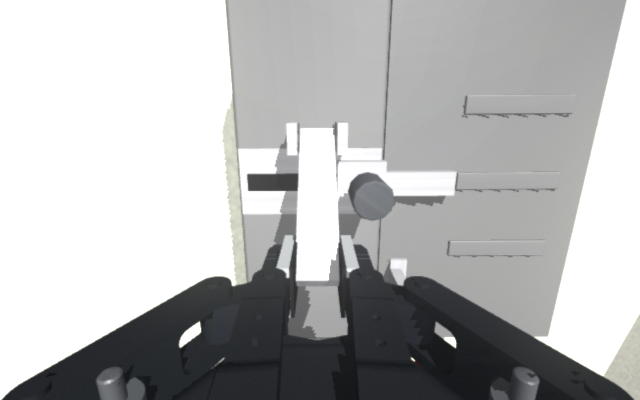

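```bash
python3 -m inch '[[0.0058,0,-0.005,0,0,0,0.9],[0.0119,0,-0.0095,0,0,0,0.9],[0.0185,0,-0.0132,0,0,0,0.9],[0.0255,0,-0.0163,0,0,0,0.9],[0.0327,0,-0.0187,0,0,0,0.9],[0.0401,0,-0.0204,0,0,0,0.9],[0.0476,0,-0.0213,0,0,0,0.9],[0.0552,0,-0.0215,0,0,0,0.9]]' 50; python3 - <<'E'
from h import *
s=read_state();p=(R.from_euler('z',-P0[2]).apply(s["ee_pos"]-[P0[0],P0[1],0])*1e3);print(p)
c=capture("wrist"); cv2.imwrite("pics/w4.png",np.clip(1.5*c["color"][:,:,::-1],0,255).astype('uint8'))
E
```

```text
time: 5.2
ee_pos: [0.5369, -0.0582, 0.186]
tcp_rot: [3.141, 0.002, 1.786]
contact_force: [-2.7, -6.2, -3.0]
opening: 0.0185
[-63.89110366  33.50048436 185.9547037 ]
```

View pics/w4.png

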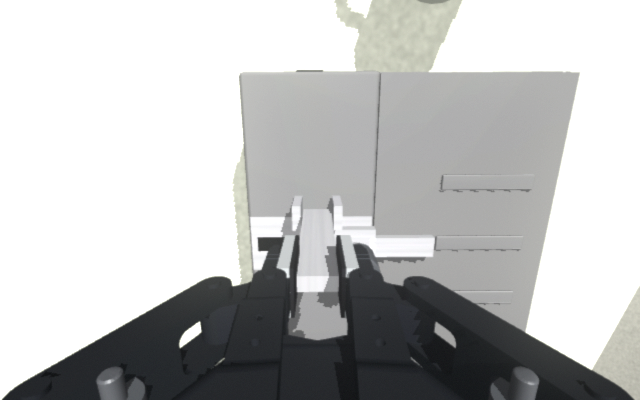

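```bash
python3 -m inch '[[0.0113,0,0.0012,0,0,0,0.9],[0.0224,0,0.0041,0,0,0,0.9],[0.0328,0,0.0086,0,0,0,0.9],[0.0425,0,0.0146,0,0,0,0.9],[0.0512,0,0.0219,0,0,0,0.9],[0.0587,0,0.0305,0,0,0,0.9],[0.0648,0,0.0401,0,0,0,0.9],[0.0694,0,0.0505,0,0,0,0.9],[0.0716,0,0.0578,0,0,0,0.9],[0.0728,0,0.063,0,0,0,0.9]]' 50; python3 - <<'E'
from h import *
s=read_state();p=(R.from_euler('z',-P0[2]).apply(s["ee_pos"]-[P0[0],P0[1],0])*1e3);print(p)
c=capture("wrist"); cv2.imwrite("pics/w5.png",np.clip(1.5*c["color"][:,:,::-1],0,255).astype('uint8'))
E
```

```text
time: 6.25
ee_pos: [0.5208, 0.0145, 0.1231]
tcp_rot: [3.141, 0.001, 1.786]
contact_force: [-7.9, -2.9, 5.8]
opening: 0.0185
[-64.0209558  107.98365325 123.06075411]
```

View pics/w5.png

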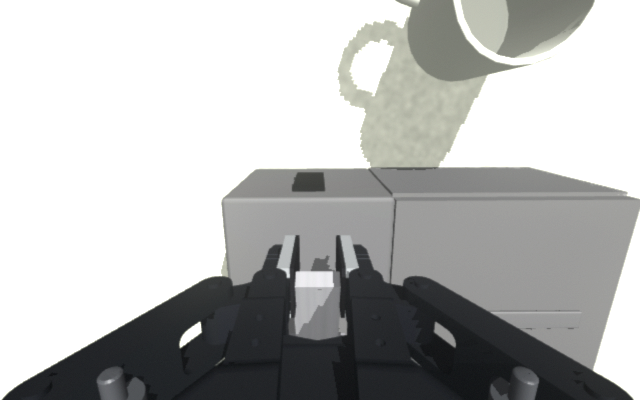

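```bash
python3 -m inch '[[0,0,0,0,0,0,0.7],[0,0,0,0,0,0,0.55],[0,0,0,0,0,0,0.5],[0,0,-0.02,0,0,0,0.5],[0,0,-0.05,0,0,0,0.5],[0,0,-0.08,0,0,0,0.5],[-0.03,0.01,-0.09,0,0,0,0.5],[-0.07,0.02,-0.09,0,0,0,0.5],[-0.1,0.03,-0.09,0,0,0,0.5]]' 50; python3 - <<'E'
from h import *
s=read_state();p=(R.from_euler('z',-P0[2]).apply(s["ee_pos"]-[P0[0],P0[1],0])*1e3);print(p)
print(shift(W((-35,0,127)),P0[2]+np.pi/2))
c=capture("wrist");im=c["color"][:,:,::-1].copy()
for q in proj(c,[W(o) for o in [(-35,0,150),(-65,30,128)]]): cv2.circle(im,tuple(int(round(v)) for v in q),2,(0,255,0),-1)
cv2.imwrite("pics/w6.png",np.clip(1.5*im,0,255).astype('uint8'))
c=crop("t6","top",260,120,240,170,3.3)
E
```

```text
time: 7.2
ee_pos: [0.5724, -0.0784, 0.2136]
tcp_rot: [3.14, 0.002, 1.786]
contact_force: [0.3, -0.1, 0.1]
opening: 0.0424
[-33.60689162   6.16913086 213.56112757]
(array([-0.006 , -0.0015,  0.0866]), array([ 0.0016,  0.0017, -0.0017]))
```

View pics/w6.png

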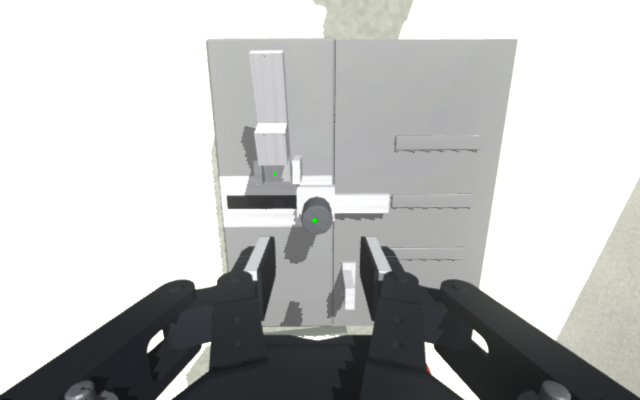

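The keeper lies folded at (270,110), and the knob top is at about (317,218), 2 mm from the model's position. I'll go down on the knob with that correction.

```bash
python3 -m inch '[[-0.0045,0.0005,0.03,0,0,0,0.5],[-0.0045,0.0005,0.06,0,0,0,0.5],[-0.0045,0.0005,0.078,0,0,0,0.5],[-0.0045,0.0005,0.085,0,0,0,0.5],[-0.0045,0.0005,0.086,0,0,0,0.5]]' 60; python3 - <<'E'
from h import *
s=read_state();p=(R.from_euler('z',-P0[2]).apply(s["ee_pos"]-[P0[0],P0[1],0])*1e3);print(p)
c=capture("wrist");im=c["color"][:,:,::-1].copy()
cv2.imwrite("pics/w7.png",np.clip(1.5*im,0,255).astype('uint8'))
E
```

```text
time: 7.8
ee_pos: [0.5747, -0.084, 0.1266]
tcp_rot: [3.141, 0.002, 1.784]
contact_force: [-0.9, -0.2, 0.1]
opening: 0.0429
[-32.59345604   0.17673569 126.57996988]
```

View pics/w7.png

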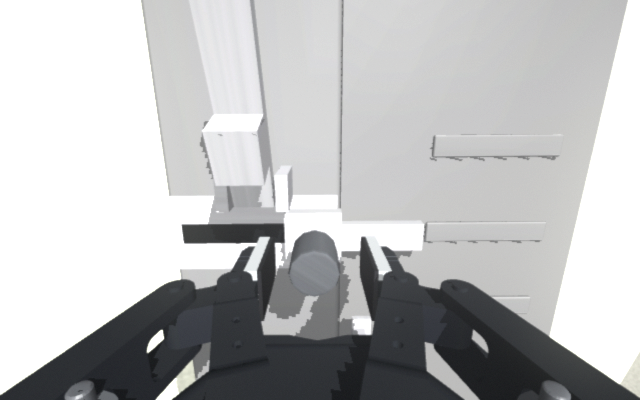

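```bash
python3 -m inch '[[0.001,-0.0012,0,0,0,0,0.6],[0.001,-0.0012,0,0,0,0,0.75],[0.001,-0.0012,0,0,0,0,0.85],[0.001,-0.0012,0,0,0,0,0.9],[0.001,-0.0012,0,0,0,0,0.9]]' 70;  python3 -m inch '[[0,0,0.003,0,0,0,0.9],[0,0,0.006,0,0,0,0.9],[0,0,0.009,0,0,0,0.9],[0,0,0.012,0,0,0,0.9],[0,0,0.013,0,0,0,0.9],[0,0,0.013,0,0,0,0.9]]' 70; python3 - <<'E'
from h import *
s=read_state();p=(R.from_euler('z',-P0[2]).apply(s["ee_pos"]-[P0[0],P0[1],0])*1e3);print(p, s["contact_force"])
c=capture("wrist");im=c["color"][:,:,::-1].copy()
cv2.imwrite("pics/w8.png",np.clip(1.5*im,0,255).astype('uint8'))
E
```

```text
time: 8.35
ee_pos: [0.5735, -0.0834, 0.1274]
tcp_rot: [3.14, 0.002, 1.784]
contact_force: [-4.7, -1.0, 3.0]
opening: 0.0211
time: 8.95
ee_pos: [0.5738, -0.0835, 0.1163]
tcp_rot: [3.139, 0.003, 1.784]
contact_force: [-14.1, 1.3, 38.0]
opening: 0.0206
[-33.38174469   0.82177634 116.32622412] [-14.12921965   1.30123877  37.98415874]
```

View pics/w8.png

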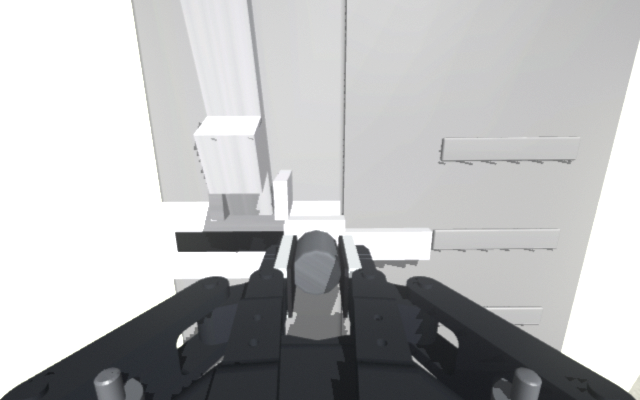

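```bash
python3 -m inch '[[0,-0.003,0.001,0,0,0,0.9],[0,-0.006,0.001,0,0,0,0.9],[0,-0.009,0.001,0,0,0,0.9],[0,-0.012,0.001,0,0,0,0.9],[0,-0.015,0.001,0,0,0,0.9],[0,-0.018,0.001,0,0,0,0.9],[0,-0.021,0.001,0,0,0,0.9],[0,-0.024,0.001,0,0,0,0.9]]' 70; python3 - <<'E'
from h import *
s=read_state();p=(R.from_euler('z',-P0[2]).apply(s["ee_pos"]-[P0[0],P0[1],0])*1e3);print(p, R.from_euler('z',-P0[2]).apply(s["contact_force"]))
E
```

```text
time: 9.8
ee_pos: [0.5523, -0.0884, 0.1166]
tcp_rot: [3.134, 0.004, 1.784]
contact_force: [1.2, 6.3, 20.6]
opening: 0.0208
[-55.4277792    0.65801366 116.61771308] [ 2.56151006  5.86249846 20.63573266]
```

```bash
python3 -m inch '[[0,-0.003,0.0007,0,0,0,0.9],[0,-0.005,0.0007,0,0,0,0.9],[0,-0.007,0.0007,0,0,0,0.9]]' 70; python3 - <<'E'
from h import *
s=read_state();p=(R.from_euler('z',-P0[2]).apply(s["ee_pos"]-[P0[0],P0[1],0])*1e3);print(p, R.from_euler('z',-P0[2]).apply(s["contact_force"]))
E
```

```text
time: 10.1
ee_pos: [0.5469, -0.0897, 0.1167]
tcp_rot: [3.131, 0.005, 1.784]
contact_force: [0.4, 6.0, 14.7]
opening: 0.0206
[-60.91711025   0.61744261 116.71987979] [ 1.70362414  5.75142805 14.70225799]
```

```bash
python3 -m inch '[[0,-0.003,0.0007,0,0,0,0.9],[0,-0.005,0.0007,0,0,0,0.9]]' 70; python3 - <<'E'
from h import *
s=read_state();p=(R.from_euler('z',-P0[2]).apply(s["ee_pos"]-[P0[0],P0[1],0])*1e3);print(p, R.from_euler('z',-P0[2]).apply(s["contact_force"]))
E
```

```text
time: 10.3
ee_pos: [0.5434, -0.0905, 0.1167]
tcp_rot: [3.127, 0.005, 1.784]
contact_force: [0.7, 5.3, 12.1]
opening: 0.0209
[-64.50901756   0.61254776 116.74368452] [ 1.80859048  5.06160468 12.13397998]
```

```bash
python3 -m inch '[[0,-0.002,0.0012,0,0,0,0.9],[0,-0.004,0.0012,0,0,0,0.9]]' 70; python3 - <<'E'
from h import *
s=read_state();p=(R.from_euler('z',-P0[2]).apply(s["ee_pos"]-[P0[0],P0[1],0])*1e3);print(p, R.from_euler('z',-P0[2]).apply(s["contact_force"]));print(shift(s["ee_pos"],P0[2]+np.pi/2))
E
```

```text
time: 10.5
ee_pos: [0.5413, -0.091, 0.1166]
tcp_rot: [3.123, 0.006, 1.783]
contact_force: [0.0, 7.6, 19.5]
opening: 0.0205
[-66.66960474   0.54511244 116.61014936] [ 1.64997433  7.37140466 19.45032014]
(array([0., 0., 0.]), array([ 0.0181,  0.006 , -0.0047]))
```

```bash
python3 -m inch '[[0,-0.002,0.0012,0,0,0,0.9],[0,-0.004,0.0012,0,0,0,0.9]]' 70; python3 - <<'E'
from h import *
s=read_state();p=(R.from_euler('z',-P0[2]).apply(s["ee_pos"]-[P0[0],P0[1],0])*1e3);print(p, R.from_euler('z',-P0[2]).apply(s["contact_force"]));print(shift(s["ee_pos"],P0[2]+np.pi/2))
E
```

```text
time: 10.7
ee_pos: [0.5393, -0.0915, 0.1166]
tcp_rot: [3.119, 0.007, 1.783]
contact_force: [-0.5, 7.7, 21.3]
opening: 0.0207
[-68.80532855   0.49536074 116.58489048] [ 1.14778197  7.62680683 21.34271402]
(array([0., 0., 0.]), array([ 0.0223,  0.0068, -0.0049]))
```

```bash
python3 -m inch '[[0,-0.002,0.0012,0.005,0.002,0,0.9],[0,-0.004,0.0012,0.01,0.004,0,0.9],[0,-0.005,0.0012,0.01,0.004,0,0.9]]' 70; python3 - <<'E'
from h import *
s=read_state();p=(R.from_euler('z',-P0[2]).apply(s["ee_pos"]-[P0[0],P0[1],0])*1e3);print(p, R.from_euler('z',-P0[2]).apply(s["contact_force"]));print(shift(s["ee_pos"],P0[2]+np.pi/2))
E
```

```text
time: 11.0
ee_pos: [0.5363, -0.0922, 0.1166]
tcp_rot: [3.125, 0.003, 1.783]
contact_force: [0.4, 8.7, 23.1]
opening: 0.0208
[-71.89402347   0.42636579 116.57852223] [ 2.30085182  8.39906984 23.11755197]
(array([0., 0., 0.]), array([ 0.0163,  0.0035, -0.005 ]))
```

```bash
python3 -m inch '[[0.0005,-0.002,0.001,0.003,0.002,0,0.9],[0.0005,-0.004,0.001,0.006,0.003,0,0.9]]' 70; python3 - <<'E'
from h import *
s=read_state();p=(R.from_euler('z',-P0[2]).apply(s["ee_pos"]-[P0[0],P0[1],0])*1e3);print(p, R.from_euler('z',-P0[2]).apply(s["contact_force"]));print(shift(s["ee_pos"],P0[2]+np.pi/2))
c=capture("wrist");im=c["color"][:,:,::-1].copy()
cv2.imwrite("pics/w9.png",np.clip(1.5*im,0,255).astype('uint8'))
E
```

```text
time: 11.2
ee_pos: [0.5353, -0.0924, 0.1168]
tcp_rot: [3.125, 0.002, 1.783]
contact_force: [13.7, 11.9, 8.0]
opening: 0.0206
[-72.84739575   0.47510854 116.79513829] [15.90467385  8.63966955  8.02735016]
(array([0., 0., 0.]), array([ 0.0168,  0.002 , -0.0054]))
```

View pics/w9.png

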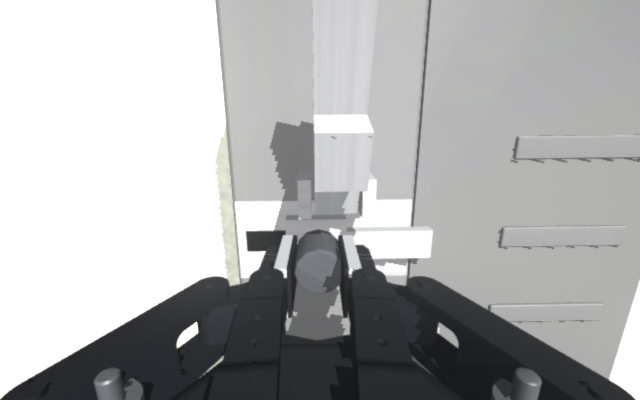

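Stop felt: 16 N against the draw at about 39.5 mm of travel. Now I'll ease forward about 4.5 mm, still pressed.

```bash
python3 -m inch '[[0,0.0015,0.001,0,0,0,0.9],[0,0.003,0.001,0,0,0,0.9],[0,0.0045,0.001,0,0,0,0.9],[0,0.0045,0.001,0,0,0,0.9],[0,0.0045,0.001,0,0,0,0.9]]' 70; python3 - <<'E'
from h import *
s=read_state();p=(R.from_euler('z',-P0[2]).apply(s["ee_pos"]-[P0[0],P0[1],0])*1e3);print(p, R.from_euler('z',-P0[2]).apply(s["contact_force"]));print(shift(s["ee_pos"],P0[2]+np.pi/2))
E
```

```text
time: 11.75
ee_pos: [0.5411, -0.091, 0.1167]
tcp_rot: [3.122, 0.002, 1.783]
contact_force: [-1.4, 6.5, 16.1]
opening: 0.0206
[-66.9254103    0.54016034 116.6884574 ] [5.78950223e-03 6.61156931e+00 1.61059634e+01]
(array([0., 0., 0.]), array([ 0.0197,  0.0022, -0.0056]))
```

```bash
python3 -m inch '[[0,-0.001,0.0008,0,0,0,0.9],[0,-0.0012,0.0008,0,0,0,0.9],[0,-0.0012,0.0008,0,0,0,0.9]]' 70; python3 - <<'E'
from h import *
s=read_state();p=(R.from_euler('z',-P0[2]).apply(s["ee_pos"]-[P0[0],P0[1],0])*1e3);print(p, R.from_euler('z',-P0[2]).apply(s["contact_force"]))
E
```

```text
time: 12.05
ee_pos: [0.5412, -0.091, 0.1167]
tcp_rot: [3.119, 0.003, 1.782]
contact_force: [-1.1, 5.9, 15.0]
opening: 0.0205
[-66.81409899   0.57815011 116.67897006] [ 0.22962311  5.94847428 14.97499261]
```

```bash
python3 -m inch '[[0,-0.0015,0.0008,0,0,0,0.9],[0,-0.0026,0.0008,0,0,0,0.9],[0,-0.0026,0.0008,0,0,0,0.9]]' 70; python3 - <<'E'
from h import *
s=read_state();p=(R.from_euler('z',-P0[2]).apply(s["ee_pos"]-[P0[0],P0[1],0])*1e3);print(p, R.from_euler('z',-P0[2]).apply(s["contact_force"]));print(shift(s["ee_pos"],P0[2]+np.pi/2))
E
```

```text
time: 12.35
ee_pos: [0.54, -0.0912, 0.1167]
tcp_rot: [3.116, 0.003, 1.782]
contact_force: [-0.3, 5.3, 14.4]
opening: 0.0206
[-68.07947999   0.5965221  116.67242424] [ 0.84007789  5.2554476  14.43967618]
(array([0., 0., 0.]), array([ 0.0255,  0.0031, -0.0058]))
```

```bash
python3 -m inch '[[0,-0.0012,-0.002,0,0,0,0.9],[0,-0.0012,-0.005,0,0,0,0.9],[0,-0.0012,-0.008,0,0,0,0.9],[0,-0.0012,-0.011,0,0,0,0.9],[0,-0.0012,-0.0125,0,0,0,0.9],[0,-0.0012,-0.0125,0,0,0,0.9]]' 70; python3 - <<'E'
from h import *
s=read_state();p=(R.from_euler('z',-P0[2]).apply(s["ee_pos"]-[P0[0],P0[1],0])*1e3);print(p, R.from_euler('z',-P0[2]).apply(s["contact_force"]));print(shift(s["ee_pos"],P0[2]+np.pi/2))
c=capture("wrist");im=c["color"][:,:,::-1].copy()
cv2.imwrite("pics/w10.png",np.clip(1.5*im,0,255).astype('uint8'))
E
```

```text
time: 12.95
ee_pos: [0.5382, -0.0915, 0.1289]
tcp_rot: [3.117, 0.003, 1.782]
contact_force: [-0.6, 2.9, 1.1]
opening: 0.0208
[-69.83555722   0.72019351 128.90405409] [0.01802008 2.98418995 1.06842512]
(array([0., 0., 0.]), array([ 0.0249,  0.0029, -0.0058]))
```

View pics/w10.png

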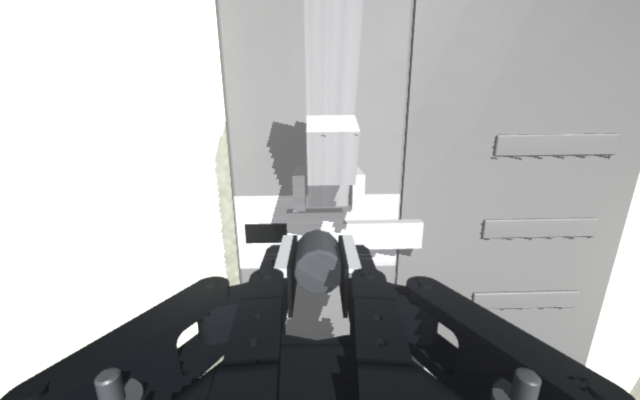

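Knob rose 12 mm, so I'll draw on.

```bash
python3 -m inch '[[0,-0.002,0,0,0,0,0.9],[0,-0.005,0,0,0,0,0.9],[0,-0.008,0,0,0,0,0.9],[0,-0.01,0,0,0,0,0.9]]' 70; python3 - <<'E'
from h import *
s=read_state();p=(R.from_euler('z',-P0[2]).apply(s["ee_pos"]-[P0[0],P0[1],0])*1e3);print(p, R.from_euler('z',-P0[2]).apply(s["contact_force"]));print(shift(s["ee_pos"],P0[2]+np.pi/2))
E
```

```text
time: 13.4
ee_pos: [0.5282, -0.0937, 0.1287]
tcp_rot: [3.117, 0.003, 1.782]
contact_force: [1.7, 2.9, 3.3]
opening: 0.0209
[-80.10265234   0.7049749  128.73072745] [2.32796425 2.45751731 3.2731991 ]
(array([0., 0., 0.]), array([ 0.025 ,  0.003 , -0.0058]))
```

Past the stop with only 2 N of resistance.

```bash
python3 -m inch '[[0,-0.003,0,0,0,0,0.9],[0,-0.006,0,0,0,0,0.9],[0,-0.009,0,0,0,0,0.9],[0,-0.012,0,0,0,0,0.9],[0,-0.0145,0,0,0,0,0.9],[0,-0.016,0,0,0,0,0.9],[0,-0.016,0,0,0,0,0.9],[0,-0.016,0,0,0,0,0.9]]' 70; python3 - <<'E'
from h import *
s=read_state();p=(R.from_euler('z',-P0[2]).apply(s["ee_pos"]-[P0[0],P0[1],0])*1e3);print(p, R.from_euler('z',-P0[2]).apply(s["contact_force"]));print(shift(s["ee_pos"],P0[2]+np.pi/2))
c=capture("wrist");im=c["color"][:,:,::-1].copy()
cv2.imwrite("pics/w11.png",np.clip(1.5*im,0,255).astype('uint8'))
E
```

```text
time: 14.2
ee_pos: [0.5125, -0.0972, 0.1283]
tcp_rot: [3.117, 0.003, 1.782]
contact_force: [0.0, 1.0, 2.3]
opening: 0.0206
[-96.17391864   0.73065617 128.32892985] [0.22929053 0.94299822 2.27001431]
(array([0., 0., 0.]), array([ 0.0248,  0.0031, -0.0058]))
```

View pics/w11.png

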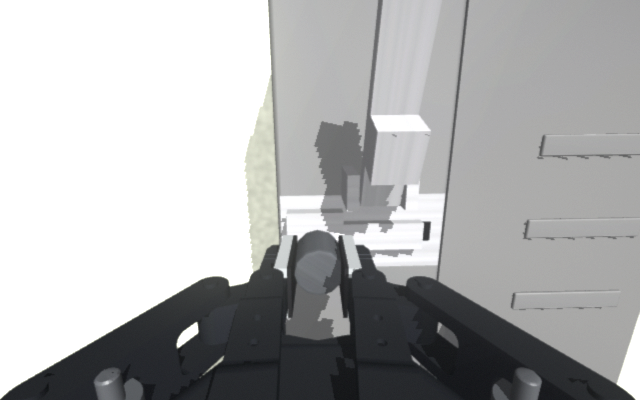

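```bash
python3 -m inch '[[0,-0.002,0,0,0,0,0.9],[0,-0.003,0,0,0,0,0.9],[0,-0.003,0,0,0,0,0.9]]' 70; python3 - <<'E'
from h import *
s=read_state();p=(R.from_euler('z',-P0[2]).apply(s["ee_pos"]-[P0[0],P0[1],0])*1e3);print(p, R.from_euler('z',-P0[2]).apply(s["contact_force"]))
E
python3 -m inch '[[0,0,0,0,0,0,0.8],[0,0,0,0,0,0,0.65],[0,0,0,0,0,0,0.55],[0,0,0,0,0,0,0.55],[0,0,-0.02,0,0,0,0.55],[0,0,-0.06,0,0,0,0.55],[0,0,-0.09,0,0,0,0.55]]'
python3 - <<'E'
from h import *
s=read_state();print(R.from_euler('z',-P0[2]).apply(s["ee_pos"]-[P0[0],P0[1],0])*1e3);print(shift(W((-8,-75,200)),P0[2])); print(shift(W((-8,-75,200)),P0[2]+np.pi))
E
```

```text
time: 14.55
ee_pos: [0.512, -0.0976, 0.1289]
tcp_rot: [3.112, 0.004, 1.782]
contact_force: [13.3, 9.3, 1.6]
opening: 0.021
[-96.7776895    0.41291733 128.89460736] [15.02530349  6.23234667  1.5606165 ]
time: 15.25
ee_pos: [0.5091, -0.0979, 0.2204]
tcp_rot: [3.112, 0.004, 1.782]
contact_force: [1.4, -0.2, -0.1]
opening: 0.0385
[-99.65742345   0.71345524 220.40527671]
(array([-0.075 ,  0.0915,  0.0234]), array([ 0.0264, -0.0199,  1.5643]))
(array([-0.075 ,  0.0915,  0.0234]), array([ 0.0199,  0.0264, -1.577 ]))
```

Both the 15 N reaction and the picture, with the tongue off the lid, confirm the end stop. Next I'll turn 90° and go above the lid tab.

```bash
python3 -m inch '[[-0.01,0.01,0,0.003,-0.002,0.14,0.55],[-0.02,0.02,0,0.005,-0.004,0.28,0.55],[-0.03,0.03,0,0.007,-0.006,0.42,0.55],[-0.04,0.04,0,0.01,-0.008,0.56,0.55],[-0.05,0.05,0,0.012,-0.01,0.7,0.55],[-0.055,0.06,0,0.015,-0.012,0.84,0.55],[-0.06,0.07,0,0.018,-0.014,0.98,0.55],[-0.065,0.08,0,0.02,-0.016,1.12,0.55],[-0.07,0.085,0,0.022,-0.018,1.26,0.55],[-0.075,0.0915,0,0.024,-0.018,1.4,0.55]]'
python3 - <<'E'
from h import *
print(shift(W((-8,-75,200)),P0[2]))
E
```

```text
time: 16.25
ee_pos: [0.6142, -0.1523, 0.2232]
tcp_rot: [3.139, -0.001, 0.376]
contact_force: [-0.1, 0.0, 1.0]
opening: 0.0382
(array([ 0.0007, -0.    ,  0.0232]), array([ 0.0024, -0.001 ,  0.1585]))
```

```bash
python3 -m inch '[[0.001,0,0.005,0.002,0,0.13,0.55],[0.001,0,0.01,0.002,0,0.158,0.55],[0.001,0,0.01,0.002,0,0.158,0.55]]'
python3 - <<'E'
from h import *
print(shift(W((-8,-75,106)),P0[2]), read_state()["joint_positions"].round(2))
c=capture("wrist");im=c["color"][:,:,::-1].copy()
for q in proj(c,[W(o) for o in [(-8,-75,134),(-12,-65,134),(-12,-85,134),(-4,-65,134),(-4,-85,134)]]): cv2.circle(im,tuple(int(round(v)) for v in q),2,(0,255,0),-1)
cv2.imwrite("pics/w12.png",np.clip(1.5*im,0,255).astype('uint8'))
crop("t12","top",260,120,240,170,3.3)
E
```

```text
time: 16.55
ee_pos: [0.6145, -0.1518, 0.2122]
tcp_rot: [-3.141, 0.001, 0.22]
contact_force: [-0.3, -0.0, 0.0]
opening: 0.0382
(array([0.0004, 0.0004, 0.1062]), array([-0.0006,  0.0006,  0.0029])) [-0.34  0.52  1.35  0.    1.27  1.01]
```

View pics/w12.png

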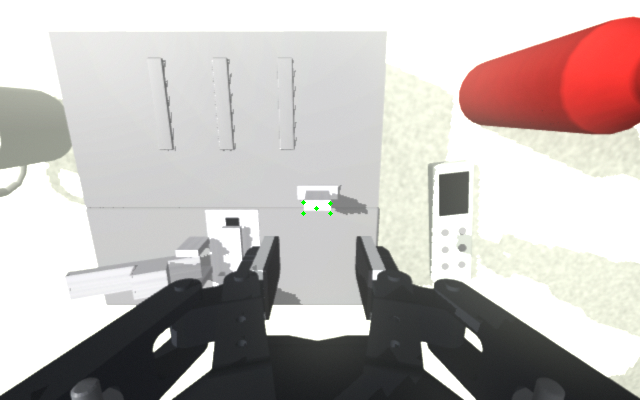

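View pics/t12.png

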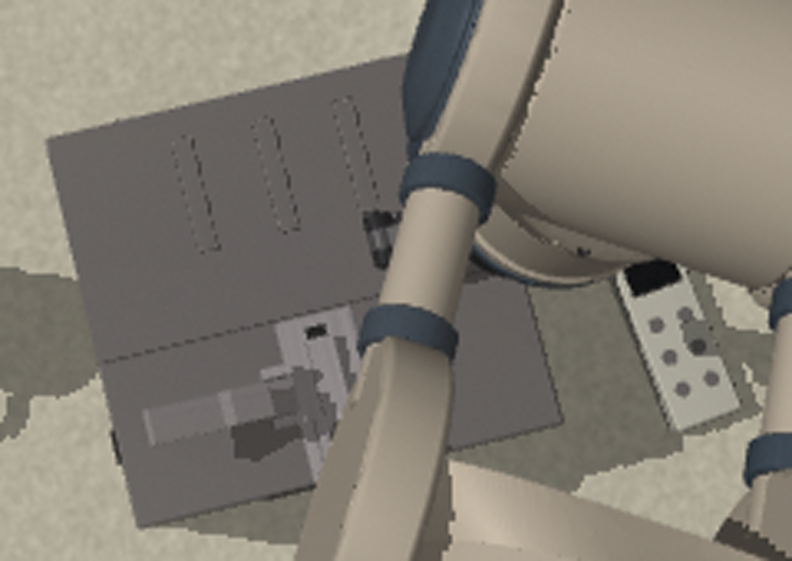

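The tab is at (317,207), centred between the fingers and about 2 mm further along +x than predicted. The strap is folded over and the bolt is back.

```bash
python3 -m inch '[[0.002,0,0.03,0,0,0,0.55],[0.002,0,0.06,0,0,0,0.55],[0.002,0,0.085,0,0,0,0.55],[0.002,0,0.098,0,0,0,0.55],[0.002,0,0.1025,0,0,0,0.55],[0.002,0,0.1025,0,0,0,0.55]]'
python3 - <<'E'
from h import *
s=read_state();print(R.from_euler('z',-P0[2]).apply(s["ee_pos"]-[P0[0],P0[1],0])*1e3)
c=capture("wrist");im=c["color"][:,:,::-1].copy()
cv2.imwrite("pics/w13.png",np.clip(1.5*im,0,255).astype('uint8'))
E
```

```text
time: 17.25
ee_pos: [0.6171, -0.1515, 0.1108]
tcp_rot: [3.141, -0.001, 0.222]
contact_force: [-0.6, 0.5, 0.1]
opening: 0.0383
[ -5.77398308 -74.87425214 110.84743753]
```

View pics/w13.png

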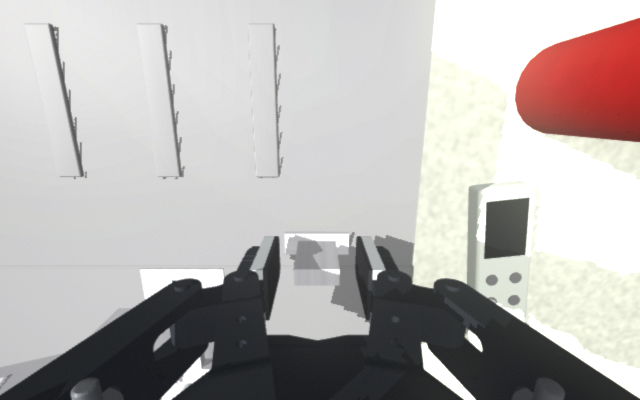

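```bash
python3 -m inch '[[0,0,0.003,0,0,0,0.6],[0,0,0.003,0,0,0,0.7],[0,0,0.003,0,0,0,0.8],[0,0,0.003,0,0,0,0.9],[0,0,0.003,0,0,0,0.9],[0,0,0.003,0,0,0,0.9]]' 60
python3 - <<'E'
from h import *
s=read_state();p=R.from_euler('z',-P0[2]).apply(s["ee_pos"]-[P0[0],P0[1],0])*1e3;print(p)
# path of the grip point (tab axis x=-8, at z tcp+16) about hinge
g=np.array([-8-115, p[2]+15-94]); 
for th in np.arange(.1,1.3,.1):
    q=np.array([g[0]*np.cos(th)+g[1]*np.sin(th), -g[0]*np.sin(th)+g[1]*np.cos(th)]); print(th.round(1),(q-g).round(1))
E
```

```text
time: 17.9
ee_pos: [0.6176, -0.1511, 0.1093]
tcp_rot: [3.141, -0.002, 0.222]
contact_force: [-1.7, 5.6, 7.3]
opening: 0.0186
[ -5.20467098 -74.54399589 109.30884373]
0.1 [ 3.6 12.1]
0.2 [ 8.5 23.8]
0.3 [14.5 35. ]
0.4 [21.5 45.5]
0.5 [29.6 55.3]
0.6 [38.6 64.2]
0.7 [48.4 72.1]
0.8 [59. 79.]
0.9 [70.3 84.9]
1.0 [82.  89.6]
1.1 [94.2 93.1]
1.2 [106.7  95.3]
```

```bash
python3 -m inch '[[0.0016,0,-0.006,0,0,0,0.9],[0.0036,0,-0.0121,0,0,0,0.9],[0.006,0,-0.018,0,0,0,0.9],[0.0085,0,-0.0238,0,0,0,0.9],[0.0113,0,-0.0295,0,0,0,0.9],[0.0145,0,-0.035,0,0,0,0.9],[0.018,0,-0.0403,0,0,0,0.9],[0.0215,0,-0.0455,0,0,0,0.9]]' 60
python3 - <<'E'
from h import *
s=read_state();p=R.from_euler('z',-P0[2]).apply(s["ee_pos"]-[P0[0],P0[1],0])*1e3;print(p,s["tcp_rot"])
c=capture("wrist");im=c["color"][:,:,::-1].copy()
cv2.imwrite("pics/w14.png",np.clip(1.5*im,0,255).astype('uint8'))
E
```

```text
time: 18.7
ee_pos: [0.6386, -0.1462, 0.1551]
tcp_rot: [-3.142, -0.002, 0.222]
contact_force: [4.4, 1.0, -14.9]
opening: 0.0184
[ 16.35769038 -74.33148851 155.0913452 ] [-3.14158467e+00 -1.93596874e-03  2.21804536e-01]
```

View pics/w14.png

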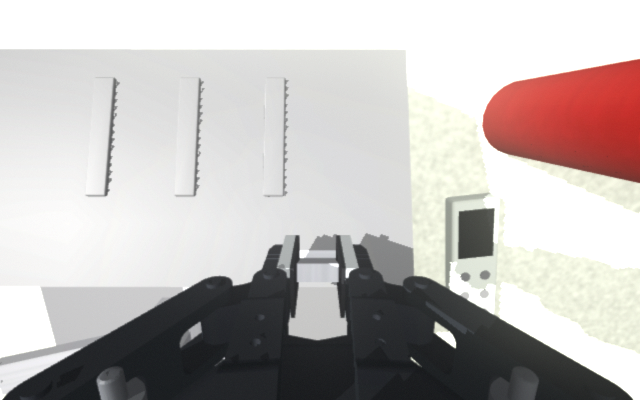

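```bash
python3 -m inch '[[0.004,0,-0.005,0,0,0,0.9],[0.008,0,-0.0098,0,0,0,0.9],[0.0125,0,-0.0143,0,0,0,0.9],[0.017,0,-0.0187,0,0,0,0.9],[0.022,0,-0.0228,0,0,0,0.9],[0.027,0,-0.0266,0,0,0,0.9],[0.0322,0,-0.0302,0,0,0,0.9],[0.0375,0,-0.0335,0,0,0,0.9]]' 60
python3 - <<'E'
from h import *
s=read_state();p=R.from_euler('z',-P0[2]).apply(s["ee_pos"]-[P0[0],P0[1],0])*1e3;print(p,s["tcp_rot"])
E
```

```text
time: 19.55
ee_pos: [0.676, -0.1377, 0.1897]
tcp_rot: [3.141, -0.003, 0.222]
contact_force: [-1.0, 0.3, -15.4]
opening: 0.018
[ 54.72455708 -74.1358187  189.71686344] [ 3.14140947e+00 -2.53634545e-03  2.21949850e-01]
```

```bash
python3 -m inch '[[0.0056,0,-0.003,0,0,0,0.9],[0.0113,0,-0.0059,0,0,0,0.9],[0.017,0,-0.0084,0,0,0,0.9],[0.023,0,-0.0106,0,0,0,0.9],[0.029,0,-0.0125,0,0,0,0.9],[0.0352,0,-0.0141,0,0,0,0.9],[0.0415,0,-0.0153,0,0,0,0.9],[0.046,0,-0.016,0,0,0,0.9],[0.046,0,-0.016,0,0,0,0.9]]' 60
python3 - <<'E'
from h import *
s=read_state();p=R.from_euler('z',-P0[2]).apply(s["ee_pos"]-[P0[0],P0[1],0])*1e3;print(p,s["tcp_rot"])
c=capture("wrist");im=c["color"][:,:,::-1].copy()
cv2.imwrite("pics/w15.png",np.clip(1.5*im,0,255).astype('uint8'))
c=capture("scene");im=c["color"][:,:,::-1].copy()
cv2.imwrite("pics/s15.png",cv2.resize(im[100:340,120:440],None,fx=2.4,fy=2.4))
E
```

```text
time: 20.45
ee_pos: [0.7219, -0.1275, 0.2064]
tcp_rot: [3.141, -0.004, 0.222]
contact_force: [0.9, 0.5, -6.5]
opening: 0.0174
[101.75426692 -74.01623126 206.38282467] [ 3.1408479  -0.00405417  0.22203929]
```

View pics/w15.png

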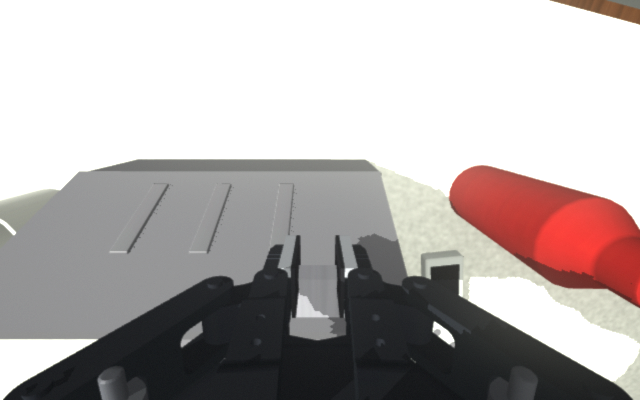

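View pics/s15.png

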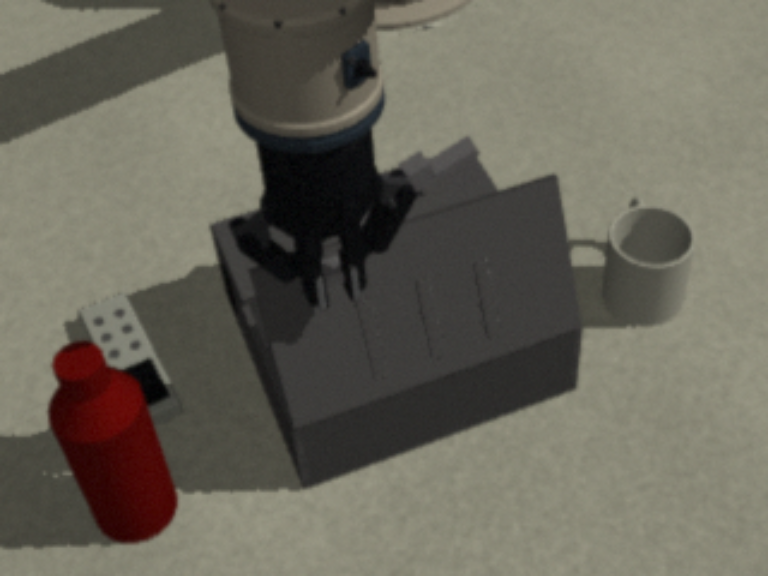

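The wrist and scene pictures show the lid standing steeply, with the bystanders where they were. A small further push should feel the stop.

```bash
python3 -m inch '[[0.002,0,-0.0003,0,0,0,0.9],[0.004,0,-0.0004,0,0,0,0.9],[0.005,0,-0.0004,0,0,0,0.9]]' 60
python3 - <<'E'
from h import *
s=read_state();p=R.from_euler('z',-P0[2]).apply(s["ee_pos"]-[P0[0],P0[1],0])*1e3;print(p,s["contact_force"])
E
```

```text
time: 20.85
ee_pos: [0.7264, -0.1265, 0.2069]
tcp_rot: [3.141, -0.004, 0.222]
contact_force: [-6.0, -0.4, -4.6]
opening: 0.0176
[106.35344141 -74.00793091 206.9462409 ] [-5.96810875 -0.43873279 -4.63649925]
```

```bash
python3 -m inch '[[0.002,0,0,0,0,0,0.9],[0.004,0,0,0,0,0,0.9],[0.004,0,0,0,0,0,0.9]]' 60
python3 - <<'E'
from h import *
s=read_state();p=R.from_euler('z',-P0[2]).apply(s["ee_pos"]-[P0[0],P0[1],0])*1e3;print(p,s["contact_force"])
E
```

```text
time: 21.15
ee_pos: [0.7302, -0.1256, 0.2074]
tcp_rot: [3.141, -0.004, 0.222]
contact_force: [-4.6, -0.5, -5.2]
opening: 0.0179
[110.26153281 -73.97291563 207.35139906] [-4.56458396 -0.50603534 -5.18848084]
```

```bash
python3 - <<'E'
from h import *
c=capture("scene");im=c["color"][:,:,::-1].copy()
def lid(o,th):
    x,y,z=o; dx,dz=x-115,z-94
    return W((115+dx*np.cos(th)+dz*np.sin(th),y,94-dx*np.sin(th)+dz*np.cos(th)))
s=3.4;x0,y0=190,130
im=cv2.resize(im[y0:y0+170,x0:x0+230],None,fx=s,fy=s); im=np.clip(im*1.6,0,255).astype('uint8')
for th,col in ((1.0,(0,0,255)),(1.1,(0,255,255)),(1.2,(0,255,0))):
    for o in [(-20,130,100),(-20,-130,100)]:
        q=(proj(c,lid(o,th))[0]-[x0,y0])*s; cv2.circle(im,tuple(int(v) for v in q),2,col,-1)
cv2.imwrite("pics/s16.png",im)
E
```

```text
(no output)
```

View pics/s16.png

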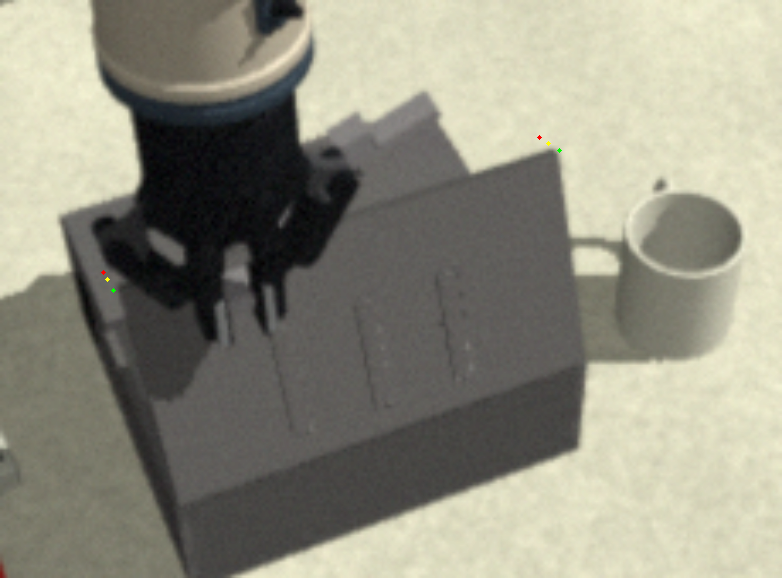

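The lid's far corner at (558,150) coincides with the 1.2 rad prediction. I'll release and retreat upwards.

```bash
python3 -m inch '[[0,0,0,0,0,0,0.8],[0,0,0,0,0,0,0.65],[0,0,0,0,0,0,0.5],[0,0,0,0,0,0,0.45],[0,0,-0.02,0,0,0,0.45],[0,0,-0.05,0,0,0,0.45],[0,0,-0.09,0,0,0,0.45],[0,0,-0.13,0,0,0,0.45]]'
python3 -m inch '[[-0.03,0,-0.01,0,0,0,0.45],[-0.07,0,-0.01,0,0,0,0.45],[-0.11,0,-0.01,0,0,0,0.45],[-0.15,0,-0.01,0,0,0,0.45],[-0.19,0,-0.01,0,0,0,0.45],[-0.22,0,-0.01,0,0,0,0.45],[-0.22,0,-0.01,0,0,0,0.45],[-0.22,0,-0.01,0,0,0,0.45]]'
python3 - <<'E'
from h import *
c=capture("scene");im=c["color"][:,:,::-1].copy()
def lid(o,th):
    x,y,z=o; dx,dz=x-115,z-94
    return W((115+dx*np.cos(th)+dz*np.sin(th),y,94-dx*np.sin(th)+dz*np.cos(th)))
s=2.6;x0,y0=130,120
im=cv2.resize(im[y0:y0+220,x0:x0+300],None,fx=s,fy=s); im=np.clip(im*1.6,0,255).astype('uint8')
for th,col in ((1.0,(0,0,255)),(1.1,(0,255,255)),(1.2,(0,255,0))):
    for o in [(-20,130,100),(-20,-130,100)]:
        q=(proj(c,lid(o,th))[0]-[x0,y0])*s; cv2.circle(im,tuple(int(v) for v in q),2,col,-1)
cv2.imwrite("pics/s17.png",im)
c=capture("top");cv2.imwrite("pics/t17.png",np.clip(1.5*c["color"][:,:,::-1],0,255).astype('uint8'))
c=capture("wrist");cv2.imwrite("pics/w17.png",np.clip(1.5*c["color"][:,:,::-1],0,255).astype('uint8'))
E
```

```text
time: 22.0
ee_pos: [0.7296, -0.1256, 0.339]
tcp_rot: [3.141, -0.004, 0.222]
contact_force: [-0.3, -0.0, 0.9]
opening: 0.0468
time: 22.8
ee_pos: [0.5151, -0.1743, 0.3489]
tcp_rot: [3.14, -0.006, 0.221]
contact_force: [-0.2, 0.5, -0.2]
opening: 0.047
```

View pics/s17.png

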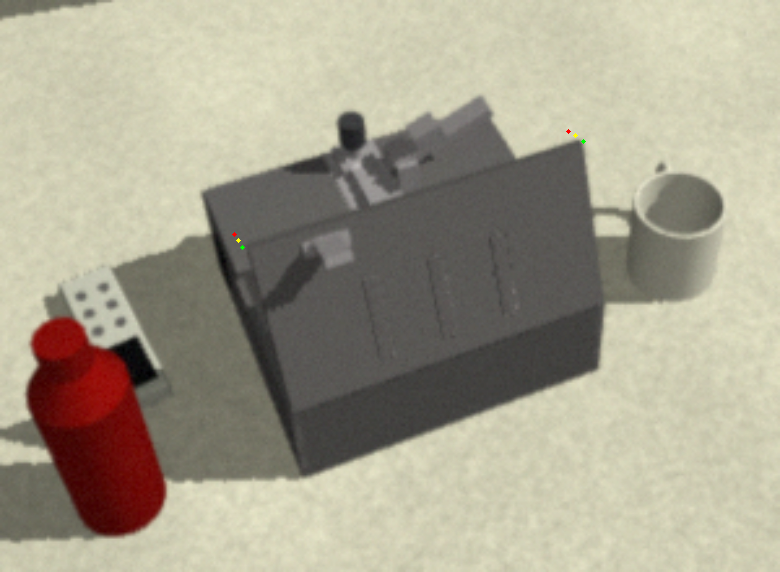

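View pics/w17.png

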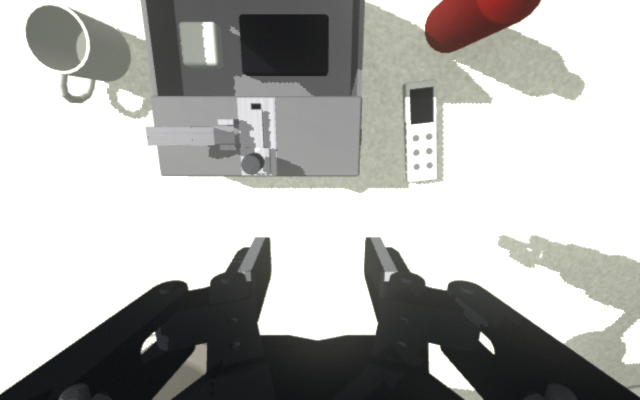

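View pics/t17.png

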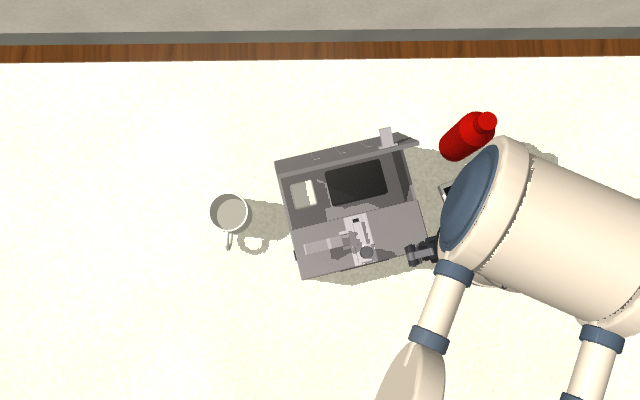

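The case stands open: lid corner (583,141) in the scene crop matches 1.2 rad, the strap is folded over and the knob is fully back and up at (252,162) in the wrist view. The mug, flask and remote have not moved, and the arm touches nothing.

```bash
python3 -c "
from station import *
print(finish_job())"
```

```text
the job is handed in; nothing more can be done
None
```

The grey case is open and the job is handed in at about 23 s of the 66 s allowed; no verdict is reported, so these are my own checks.

- **Keeper:** I folded the strap right over, and the last pictures show it lying on its other side.
- **Bolt:**
  - I held the knob pressed and drew until I felt the unseen stop, with 16 N at about 39.5 mm.
  - I eased it forward and let the knob rise 12 mm. The first ease overshot to 5.9 mm, so I brought it back to about 3 to 5 mm first.
  - I then drew on to the end, where a 15 N reaction came at about 63 mm.
- **Lid:** I raised it by its tab and let go. After release its corner in the scene picture matched the prediction for 1.2 rad.
- **Bystanders:** the mug, flask and remote looked unmoved in the last pictures, and the retreated arm read near-zero contact force.

**Disagreement:** on the last small pushes the tool kept moving about 9 mm beyond where the arc put the lid's stop. It met only 5 to 6 N, so I never felt that stop clearly. The lid angle therefore rests on the picture alone.

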